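# Seat a keyed blower impeller and clip it on its shaft

### The arm

A 6-joint arm with a two-finger parallel gripper is mounted at the origin on a cart in front of the work surface, level with it; the furniture and walls round the work are solid. World frame = base frame: x ahead of the robot, y to its left, z up, the work surface at z = 0. Lengths are in mm, angles in rad, forces in N, time in s.
With the tool pointing down it reaches from about 400 to 825 mm from the base axis. Payload 7 kg.
Tool frame: the origin (TCP) lies at the very end of the fingers, on their centre line; the grasp point (between the pads) lies 19 mm behind it; z points along the fingers, y is the line along which they close (so a half turn about z gives the same grasp; the last joint's range is limited). The gripper opens to 88 mm and grips with 3 to 60 N. Pads are 19 mm wide; open, the fingers measure 130 mm over their backs; the gripper's body (78 mm by 193 mm) begins 47 mm behind the grasp point.
Start: joints at [-0.896, 0.359, 0.012, 0, -1.224, -0.288], TCP at [254.6, -625.119, 226.561] pointing down, gripper open.
Joint ranges: [-3.07, 3.07], [-1.43, 2.12], [-1.02, 1.25], [-3.03, 1.67], [-3.05, -0], [-3.03, 3.03]. Speed limits (rad/s): [2.39, 2.39, 3.01, 3.14, 3.14, 3.14].

### API

Orientations are given as a unit quaternion [x, y, z, w].
In Python, from plant import bot gives the robot as it stands. Calls block until the motion is done:
- bot.move_ptp(position, orientation): joint-space move of the TCP to a pose.
- bot.line_to(position, velocity=150, ori=None): straight line of the TCP; ori=None keeps the orientation; velocity is the mean speed in mm/s.
- bot.move_joints(angles): joint-space move.
- bot.move_gripper(opening, force=None): finger opening in mm; force is the grip in N (None keeps the last); returns when the fingers have stopped.
- bot.pause(seconds).
- bot.solve_ik(position, orientation): joint angles nearest the present ones, or None.
- bot.read_state(): the state.
- bot.camera(name): name is "scene" or "top"; returns the picture (480x640x3 uint8, red, green, blue); there is no depth.
- bot.get_calibration(name): a dict with "fx", "fy", "cx", "cy" (pixels), "view" (4x4, takes a point from world to camera coordinates). Camera axes: x right, y up, looking along -z (the intrinsics and any distortion apply to the point x, -y, -z); pixel columns grow to the right and rows downward; lengths in mm; the calibration is good to about 2 mm. A picture is of the moment at which its call begins. get_calibration takes no time and is no camera call.
A pose or a line that the arm cannot do raises bot.Unreachable and nothing moves.
- bot.close_job(): hands the job in; it is judged then, once.
The state is a dict: "t": time; "joint_pos": joint angles; "qvel": joint speeds; "tau": joint torques, N m; "tcp_pos": TCP position; "eef_rot": TCP orientation; "contact_force": force on the tool from outside, world axes, zero at the start; "moment": the same for the moment, N m; "width": finger opening in mm; "finger_force": force on a finger pad.
Only numpy, scipy, OpenCV 4.12 (cv2) and the standard library are available. Lean on these libraries where they do the work, as an engineer would, in place of code of your own. Each camera call takes 0.05 s, during which the arm holds its last target. There are 200 camera calls.

### The job

The grey impeller has been slipped onto the blower's shaft but is riding up on top of the shaft key: without lifting it, gently push it round by its blades until its keyway meets the key and it drops fully home. Then slide the smaller of the two spring clips, flat on the hub, into the shaft groove this uncovers until it snaps round the shaft; leave the larger clip and the other things on the bench where they are.

Things in the scene. Friction and masses are not known exactly. Their poses are not given: they have to be found in the camera images.
- blower: Blower fixed on the bench, shaft upright and locked (never turns): finned motor 88 mm across, 44 high, under an open-topped scroll housing about 200 x 175 mm with floor at height 48 and thin wall (inside 71 to 92 mm from the axis) up to 88. Origin on the shaft axis at the bench; z up; x points from the axis to the shaft key. Bearing boss, the impeller's seat, at height 56.
- key_top (a point): Top of the shaft key, a 6 mm wide bar along one side of the 20 mm shaft, standing out to 15 mm from the axis (at the blower's +x) from height 56 up to here (66). This point is 12.5 mm from the axis. Hidden under the impeller's hub at the start.
- groove (a point): Point on the shaft axis at height 92 mm, where the fitted clip's underside lies: the hub's top once the impeller is home. The groove is a neck 12 mm in diameter from height 91.5 to 100; above it a 20 mm head up to 106, below it the 20 mm shaft. Covered by the hub until the impeller is home.
- impeller: Grey impeller, 120 mm across, about 220 g, loose on the shaft. Origin on its axis at the hub's underside; z up; x points to its keyway. Starts riding on the key, 66 mm above the blower's origin, tilted up to 4 degrees, turned at least 34 degrees off; turns with under 1 N. Once its x comes within some 5 to 12 degrees of the blower's x it drops 10 mm onto the boss (origin at 56).
- keyway (a point): Upper mouth of the impeller's keyway, on top of its hub 13.5 mm from the axis towards the impeller's x: a slot 8.8 mm wide in the 21.8 mm bore, through the whole hub. The hub is 44 mm across and reaches 36 mm above the impeller's origin.
- blade (a point): Middle of one blade of the impeller, 41 mm from the axis, 20 mm above its origin, 36 degrees counter-clockwise (from above) from its x. Five such straight radial blades, 72 degrees apart: 3 mm thick, 22 to 60 mm from the axis, 8 to 32 mm above the origin, standing on a disc (4 to 8 mm). Between two there are about 50 mm at 45 mm from the axis, for closed fingers.
- clip: The smaller spring clip, lying flat: 4 mm steel plate, 28 mm wide, 56 long, with two sprung jaws. Origin between the jaws at the underside, where the shaft axis lies when fitted; x points out of the mouth: it is fitted by sliding along its +x. Mouth 18 mm wide at x = 18, 8.4 at x = 6.5 to 8, 14.4 behind; the jaws snap round the 12 mm neck at a push of 2 to 8 N. Fitted it has up to 2.5 mm of play.
- clip_grip (a point): Centre of the smaller clip's black finger grip, 28 mm behind its origin (x = -28), 12 mm above its underside: an upright block 16 mm long along x, 9 mm wide in y, from 4 to 20 mm above the underside. Pinch it across y from above, fingertips above the plate.
- big_clip: A larger spring clip of the same kind for another shaft (41 mm wide, mouth 26 mm, narrowest 12.2 mm; same grip). Origin and axes as on the smaller clip. Not wanted here, to be left where it lies.
- solder_station: Soldering station with its iron standing in the holder, fixed on the bench right of the smaller clip's area: about 110 mm wide, 180 mm deep; the iron's handle reaches up to about 200 mm above the bench. Pass over or round it.
- power_module: Big grey power module, fixed at the left of the bench: 370 mm long away from the robot, 143 mm wide, 140 mm high; origin under its middle.
- flux_cup: White plastic cup, 54 mm across, 50 mm high, open; origin at the centre of its underside. Bystander.
- flux_bottle: Small amber bottle with a needle cap, 34 mm across, 102 mm high; origin at the centre of its underside. Bystander.
- solder_paste: Small round jar with a green lid, 45 mm across, 26 mm high; origin at the centre of its underside. Bystander.
- marker: Marker pen lying along its y, 135 mm long, 17 mm thick; origin under its middle. Bystander.
- flush_cutters: Blue-handled cutters lying along y, 137 mm long, 51 mm wide, 11 mm high; origin under the middle. Bystander.
- screwdriver_red: Screwdriver lying along y, 194 mm long, 23 mm thick; origin under its middle. Bystander, near the bench's front edge.
- tweezers: Tweezers lying along y, 118 mm long, 12 mm wide, 9 mm high; origin under the middle. Bystander, near the bench's front edge.
There are look-alikes about, which are no part of the job. Several things have the shape of the impeller; the one meant has the colours described above.

How it is judged (in metres and radians):
On the way:
1. the impeller has dropped over the key onto the bearing boss (z of impeller in the frame of blower below 0.0585 m and horizontal distance between impeller and blower below 0.004 m and angle between impeller's own z axis and vertical below 0.06 rad), for 0.2 s.
At the end, for the whole second after the job is handed in: The impeller sits level on the bearing boss (within 2.5 mm of fully down, over the key), the smaller clip lies snapped round the neck in the shaft groove (its origin within 4 mm of the shaft axis and in the groove's height), both at rest and let go (all of step 1 and horizontal distance between clip and groove below 0.004 m and z of clip in the frame of groove between -0.003 and 0.007 m and angle between clip's own z axis and vertical below 0.2 rad and linear speed of each of clip, impeller below 0.02 m/s and contact force between the fingers and anything else below 0.5 N); the robot touches nothing.
It fails at once if the impeller is lifted (more than 8 mm above where it rides on the key) (z of impeller in the frame of blower above 0.074 m).
It fails at once if the impeller is handled roughly (more than 40 N from the fingers) (contact force between the fingers and impeller above 40 N).
It fails at once if the larger clip or another thing on the bench is moved by more than 30 mm (distance of any of big_clip, flux_cup, flux_bottle, solder_paste, marker, flush_cutters, screwdriver_red, tweezers from where it was at the start of the episode above 0.03 m).
It fails at once if the bottle or the cup is tipped over (angle between any of flux_bottle, flux_cup's own z axis and vertical above 0.7 rad).
It also fails if it takes over 61 s, if anything falls off the work surface, if the arm or the gripper's body presses on something with over 40 N, if the wrist force passes 120 N, or if a joint passes its speed limit or range.

## Working session

There is one attempt and no reset: what is moved stays moved. The work goes in short steps, each a Python script; the robot and the scene stay as the last script left them, time stands still between calls to the robot, and variables do not carry over. Pictures are saved under pics/ and viewed, at most 10 in all, crops included, and the job is handed in when it is done.

```bash
ls; mkdir -p pics
cat > h.py <<'E'
import numpy as np, cv2
from plant import bot
def snap(cam,name=None):
    im=bot.camera(cam)
    if name: cv2.imwrite(f'pics/{name}.png',im[:,:,::-1])
    return im
E
python3 - <<'E'
from h import *
for c in ('scene','top'):
    snap(c,c+'0'); k=bot.get_calibration(c); print({a:np.round(np.array(b),4).tolist() for a,b in k.items()})
s=bot.read_state(); print(s)
E
```

```text
pics
{'fx': 545.8569, 'fy': 545.8569, 'cx': 309.9987, 'cy': 239.8998, 'view': [[0.7441, -0.668, -0.0086, -317.6761], [0.437, 0.477, 0.7625, -352.8301], [-0.5052, -0.5712, 0.6469, -1143.8114], [0.0, 0.0, 0.0, 1.0]]}
{'fx': 445.8053, 'fy': 445.8053, 'cx': 321.829, 'cy': 235.141, 'view': [[0.0032, -0.9999, -0.0131, 96.2342], [0.9846, 0.0009, 0.1746, -529.6411], [-0.1746, -0.0135, 0.9845, -1233.6112], [0.0, 0.0, 0.0, 1.0]]}
{'t': 0.1, 'joint_pos': array([-8.95890186e-01,  3.59308631e-01,  1.11417723e-02, -2.95771364e-04,
       -1.22409675e+00, -2.88054909e-01]), 'qvel': array([-0.00074142, -0.00275886,  0.0026517 ,  0.00048945,  0.00046033,
       -0.00089555]), 'tau': array([-1.24420087e-03, -5.84163558e+01,  2.93751204e+01,  7.01564535e+00,
        1.01459402e-02, -4.75429351e-05]), 'tcp_pos': array([ 254.43539684, -624.7346657 ,  225.71917546]), 'eef_rot': array([-1.92172282e-01,  9.81360921e-01,  7.14626591e-04, -2.16502398e-04]), 'contact_force': array([-1.04361351e+00, -1.88806110e-02,  2.14056676e-04]), 'moment': array([-0.0570164 , -0.04872804,  0.00201913]), 'finger_force': 0.0, 'width': 87.61834845896621}
```

View pics/scene0.png

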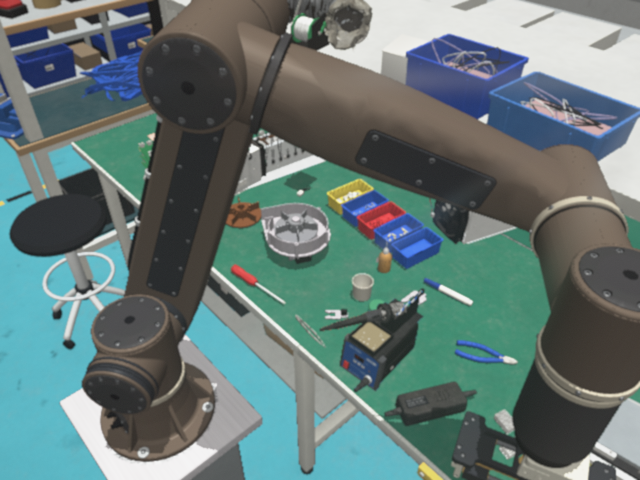

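View pics/top0.png

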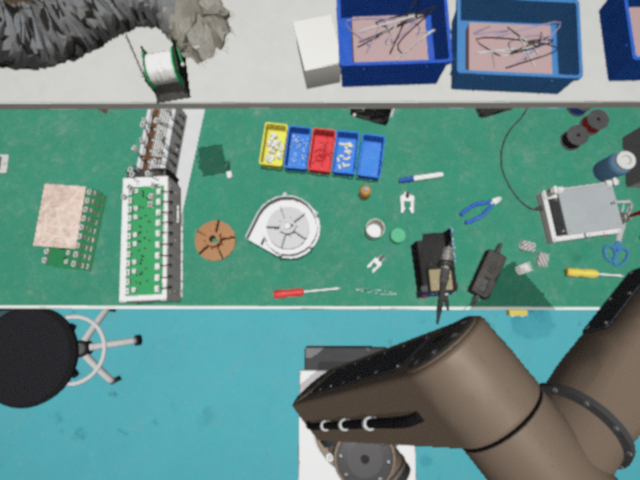

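The top view shows the blower at (287,225), the small clip at (376,263), the large clip at (407,200), and the soldering station at (436,265). I'll enlarge the blower and clip.

```bash
cat >> h.py <<'E'
def ray(cam,px,z):
    k=bot.get_calibration(cam); V=np.array(k['view']); R,t=V[:3,:3],V[:3,3]
    d=R.T@np.array([(px[0]-k['cx'])/k['fx'],-(px[1]-k['cy'])/k['fy'],-1]); o=-R.T@t
    return o+d*(z-o[2])/d[2]
def proj(cam,P):
    k=bot.get_calibration(cam); V=np.array(k['view']); p=V[:3,:3]@np.array(P,float)+V[:3,3]
    return np.array([k['cx']+k['fx']*p[0]/-p[2],k['cy']-k['fy']*p[1]/-p[2]])
def crop(im,x,y,w,h,s): return cv2.resize(im[y:y+h,x:x+w],None,fx=s,fy=s,interpolation=cv2.INTER_CUBIC)
E
python3 - <<'E'
from h import *
t=cv2.imread('pics/top0.png'); s=cv2.imread('pics/scene0.png')
a=crop(t,240,180,100,90,4); b=crop(s,250,190,100,90,4)
c=crop(t,350,240,50,30,8)[:240]; d=crop(s,315,300,50,30,8)
cv2.imwrite('pics/c0.png',np.vstack([np.hstack([a,b]),np.hstack([c,d])]))
for n,p,z in [('blower','287 225',100),('clip','376 263',0),('big','407 200',0),('cup','374 229',50),('paste','398 236',26),('bottle','365 191',100)]:
    print(n,ray('top',list(map(float,p.split())),z).round(1))
E
```

```text
blower [548.5 193.1 100. ]
clip [454.7 -61.7   0. ]
big [ 645.7 -158.5    0. ]
cup [547.  -52.3  50. ]
paste [ 530.9 -124.3   26. ]
bottle [645.6 -23.8 100. ]
```

View pics/c0.png

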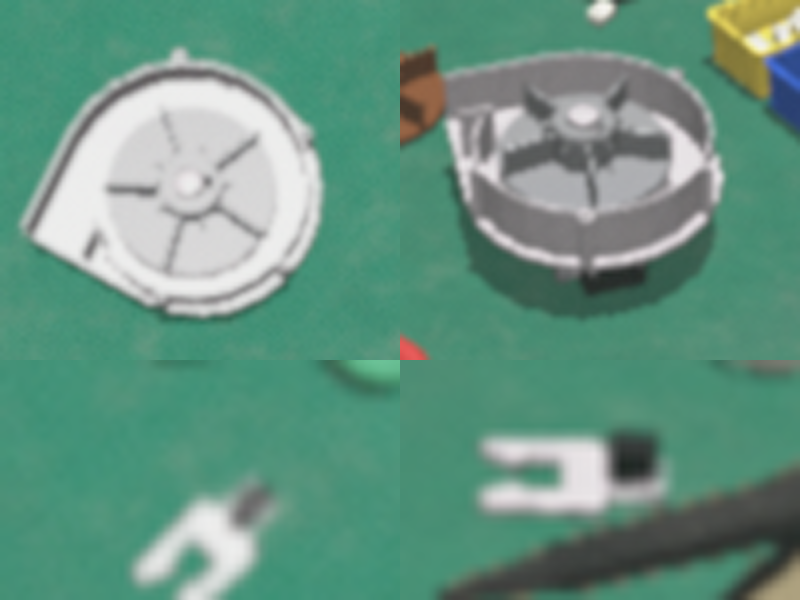

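The crop shows the shaft head at top pixel (287.1,225.3) and scene pixel (295.1,218.6). The keyway points image-right, which is world −y. The small clip has its grip at top pixel (381.2,257.7) and its mouth towards the lower left. Next I'll triangulate these and measure the station.

```bash
cat >> h.py <<'E'
def tri(pt,ps):
    A=[];b=[]
    for c,p in (('top',pt),('scene',ps)):
        o,q=ray(c,p,300),ray(c,p,0); d=(q-o)/np.linalg.norm(q-o); M=np.eye(3)-np.outer(d,d); A.append(M); b.append(M@o)
    return np.linalg.lstsq(np.vstack(A),np.hstack(b),rcond=None)[0]
E
python3 - <<'E'
from h import *
P=tri((287.1,225.25),(295.1,218.6)); print('shaft',P.round(1), ray('top',(287.1,225.25),106).round(1), ray('scene',(295.1,218.6),106).round(1))
G=tri((381.2,257.7),(343.7,309.6)); print('grip',G.round(1), ray('top',(381.2,257.7),20).round(1), ray('scene',(343.7,309.6),20).round(1))
t=cv2.imread('pics/top0.png'); s=cv2.imread('pics/scene0.png')
for n,im,(x,y,w,h) in (('top',t,(355,245,40,32)),('scene',s,(318,302,36,22))):
    g=im[y:y+h,x:x+w].astype(int); m=(g.min(2)>150).astype(np.uint8)
    k,l,st,ce=cv2.connectedComponentsWithStats(m); i=1+np.argmax(st[1:,4]); 
    pts=np.argwhere(l==i)[:,::-1]+[x,y]; 
    W=np.array([ray(n,p,4)[:2] for p in pts]); r=cv2.minAreaRect(W.astype(np.float32)); print(n,st[i],r)
    (cx,cy),_,_=r; print(W.mean(0))
for p in [(424,-175,80),(424,-175,120),(399,-145,80),(399,-145,120),(449,-205,80)]: print(p,proj('top',p).round(),proj('scene',p).round())
a=crop(t,345,190,120,140,4); b=crop(s,310,270,120,140,3)
b=cv2.copyMakeBorder(b,0,140,0,0,cv2.BORDER_CONSTANT); cv2.imwrite('pics/c1.png',cv2.resize(np.hstack([a,b[:560]]),(800,533)))
E
```

```text
shaft [547.1 192.4 103.6] [546.6 192.2 106. ] [545.2 190.1 106. ]
grip [468.5 -75.4  19.3] [467.9 -74.9  20. ] [468.7 -76.1  20. ]
top [ 12  12  15  16 109] ((449.88818359375, -56.8228759765625), (28.850910186767578, 41.952083587646484), 44.51633071899414)
[451.42576366 -57.3353635 ]
scene [  7   8  23   9 124] ((455.1903381347656, -63.51415252685547), (26.07522964477539, 53.757816314697266), 47.637062072753906)
[452.07309916 -62.23073325]
(424, -175, 80) [421. 271.] [362. 326.]
(424, -175, 120) [424. 269.] [363. 314.]
(399, -145, 80) [410. 280.] [344. 324.]
(399, -145, 120) [413. 279.] [345. 312.]
(449, -205, 80) [431. 262.] [379. 328.]
```

View pics/c1.png

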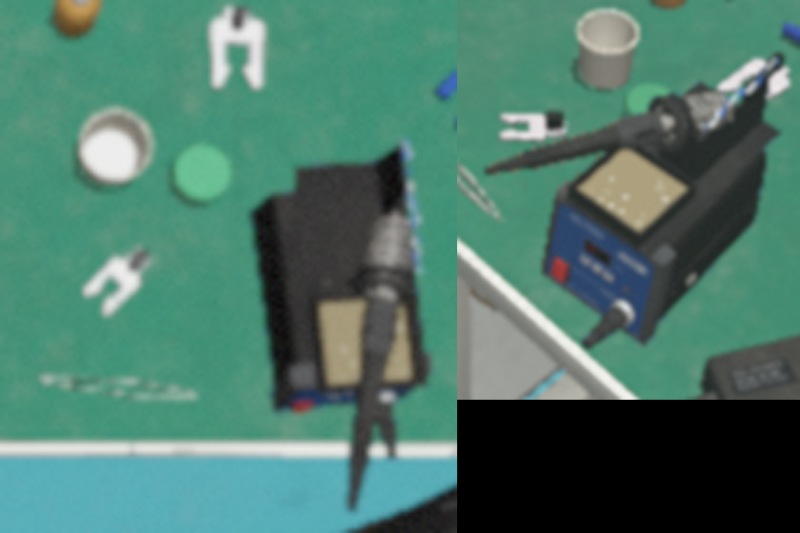

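The station's left edge is at about y = -145. It would foul the gripper body in an aligned grasp of the clip, so I'll drag the clip clear later. Impeller first.

```bash
cat >> h.py <<'E'
from scipy.spatial.transform import Rotation as Ro
AX=np.array([546.,191.5])
def Q(yaw): return (Ro.from_euler('z',yaw,degrees=True)*Ro.from_euler('x',180,degrees=True)).as_quat()  # tool x at yaw, z down
def fin(a,r=50,z=84): a=np.radians(a); return [AX[0]+r*np.cos(a),AX[1]+r*np.sin(a),z]
E
python3 - <<'E'
from h import *
S=ray('top',(287.1,225.25),106)[:2]
A=[]
for p in [(304.1,213.4),(305.1,239.1),(282.6,247.1),(266.4,226.6),(280.9,207.1)]:
    d=ray('top',p,97)[:2]-S; A.append(np.degrees(np.arctan2(d[1],d[0]))); print(A[-1].round(1),np.linalg.norm(d).round(1))
m=np.degrees(np.angle(np.mean(np.exp(1j*np.radians(5*np.array(A))))))/5; print('blade phase',m)
q0=bot.read_state()['joint_pos']
for g in range(5):
    a=m+36+72*g
    for off in (0,180):
        j=bot.solve_ik(fin(a),Q(a+off)); k=bot.solve_ik(fin(a,z=160),Q(a+off))
        print(round(a,1),off,None if j is None else np.round(j,2), k is None)
E
```

```text
-52.4 58.1
-126.9 61.9
168.4 60.7
92.0 58.3
19.6 56.8
blade phase 20.153570800516302
56.2 0 [ 0.7   0.39 -0.29  0.   -0.89  1.85] False
56.2 180 [ 0.7   0.39 -0.29 -0.   -0.89 -1.29] False
128.2 0 None True
128.2 180 [ 0.77  0.31 -0.42  0.   -0.84 -0.1 ] False
200.2 0 [ 0.71  0.26 -0.49 -0.   -0.81 -1.93] False
200.2 180 [ 0.71  0.26 -0.49  0.   -0.81  1.22] False
272.2 0 [ 0.6   0.32 -0.41  0.   -0.84 -0.56] False
272.2 180 [ 0.6   0.32 -0.41  0.   -0.84  2.58] False
344.2 0 [ 0.61  0.39 -0.29  0.   -0.89  0.69] False
344.2 180 [ 0.61  0.39 -0.29 -0.   -0.89 -2.45] False
```

Run:
```python
from h import *
p=bot.read_state()['tcp_pos']
bot.line_to([p[0],p[1],330],velocity=250)
a=344.2; q=Q(a+180)
bot.move_gripper(0,10)
bot.move_ptp(fin(a,z=300),q); bot.line_to(fin(a,z=130),velocity=200); 
f0=bot.read_state()['contact_force']; bot.line_to(fin(a),velocity=60)
s=bot.read_state(); print(s['t'],s['joint_pos'].round(2),s['width'],f0.round(2),s['contact_force'].round(2),s['tcp_pos'].round(1))
for i in range(6):
    a+=3; bot.line_to(fin(a),velocity=50,ori=Q(a+180)); s=bot.read_state(); f=s['contact_force']-f0
    t=np.array([-np.sin(np.radians(a)),np.cos(np.radians(a))]); print(round(s['t'],2),round(a,1),'ft',(f[:2]@t).round(2),'fz',f[2].round(2))
    if np.hypot(*f[:2])>6: break
snap('top','top1')
```

```text
7.0667 [ 0.61  0.39 -0.29  0.   -0.89 -2.45] 0.18269668561097221 [0.12 0.54 0.13] [0.28 0.17 0.48] [594.4 178.   84.2]
7.32 347.2 ft -0.38 fz -0.73
7.57 350.2 ft -0.47 fz -0.65
7.82 353.2 ft -0.76 fz -0.06
8.07 356.2 ft -0.84 fz 0.7
8.32 359.2 ft 0.01 fz 0.22
8.57 362.2 ft 0.14 fz 0.04
```

Run:
```python
from h import *
a=362.2; q=Q(a+180); s=bot.read_state(); f0=np.array([.12,.54,.13]); log=[]
t0=s['t']
while a<362+100:
    a+=2.5; bot.line_to(fin(a),velocity=80,ori=Q(a+180)); s=bot.read_state(); f=s['contact_force']-f0
    t=np.array([-np.sin(np.radians(a)),np.cos(np.radians(a))]); log.append((round(a),round(float(f[:2]@t),1),round(float(f[2]),1)))
    if np.hypot(*f[:2])>4: break
print(s['t']-t0,log,s['joint_pos'].round(2)); im=snap('top','top2')
cv2.imwrite('pics/c2.png',np.hstack([crop(cv2.imread(f'pics/top{i}.png'),240,180,100,90,4) for i in (1,2)]))
```

```text
10.000000000000002 [(365, -1.0, -0.3), (367, -1.3, -0.1), (370, 0.2, 0.7), (372, 0.0, 0.2), (375, -0.8, 0.4), (377, -0.2, 0.6), (380, -1.3, -0.9), (382, -1.4, -0.1), (385, -0.4, -0.8), (387, -0.3, 0.0), (390, -1.1, 0.2), (392, -0.7, -0.0), (395, -0.6, -1.1), (397, -0.8, -0.4), (400, -0.5, 0.2), (402, -1.4, -0.3), (405, -0.3, 0.0), (407, -0.5, -1.4), (410, -0.3, -0.9), (412, -1.5, -0.0), (415, -0.2, 0.2), (417, -0.5, -0.1), (420, -1.3, 0.4), (422, -0.8, -0.5), (425, -1.1, -0.1), (427, 0.4, -0.7), (430, -1.1, -0.1), (432, -0.2, -0.5), (435, -0.7, -0.6), (437, -1.0, -0.8), (440, -0.5, -0.8), (442, -0.1, -1.1), (445, -0.5, -1.3), (447, -0.6, 0.2), (450, -0.1, -0.5), (452, -0.3, -0.4), (455, 0.1, 0.3), (457, -0.7, -0.3), (460, -0.4, -0.4), (462, 0.5, -0.1)] [ 0.75  0.35 -0.37 -0.   -0.86 -0.54]
```

View pics/c2.png

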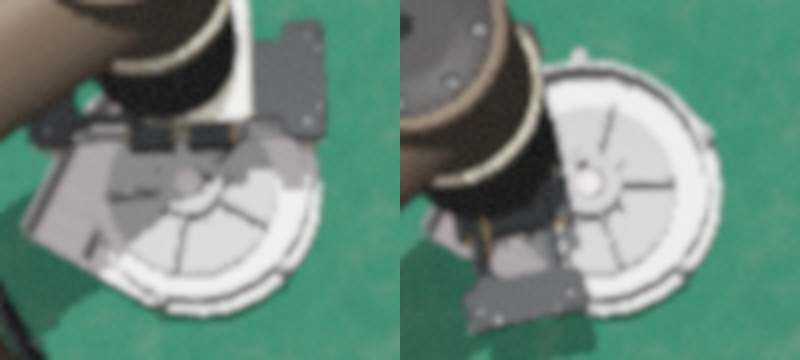

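Impeller turned about 108° so far with no drop; in the right crop its blades are now at image-right (675,185) and top (612,110). With the fingertip at z = 90.5 it still pushes the riding blades but would pass over them once they drop, so I can sweep faster without jamming.

```bash
cat > sweep.py <<'E'
from h import *
import sys
a,end=float(sys.argv[1]),float(sys.argv[2]); n=sys.argv[3]; f0=np.array([.12,.54,.13]); log=[]
s=bot.read_state(); t0=s['t']
bot.line_to(fin(a,z=90.5),velocity=60); fr=[]
while a<end:
    a+=10; bot.line_to(fin(a,z=90.5),velocity=45,ori=Q(a+180)); s=bot.read_state(); f=s['contact_force']-f0
    log.append((round(a),f.round(1).tolist()))
    if np.linalg.norm(f)>6: break
    fr.append(crop(bot.camera('top')[:,:,::-1],240,180,100,90,2))
print(s['t']-t0,s['t'],log,s['joint_pos'].round(2))
while len(fr)%4: fr.append(fr[-1]*0)
cv2.imwrite(f'pics/{n}.png',np.vstack([np.hstack(fr[i:i+4]) for i in range(0,len(fr),4)]))
E
python3 sweep.py 462.2 580 sw1
```

```text
4.9083000000000006 23.575 [(472, [0.7, 0.6, -0.6]), (482, [-0.6, -0.4, -0.3]), (492, [-0.2, 0.1, -1.2]), (502, [0.4, -0.9, -0.1]), (512, [-0.8, -0.1, 0.6]), (522, [-0.6, -0.6, -0.9]), (532, [0.6, -0.3, 0.1]), (542, [-0.8, -1.0, -0.5]), (552, [-0.9, -1.1, -0.6]), (562, [0.5, 0.2, -0.3]), (572, [-0.2, -1.0, -0.0]), (582, [0.3, -0.2, 0.1])] [ 0.67  0.26 -0.48 -0.   -0.83  1.63]
```

View pics/sw1.png

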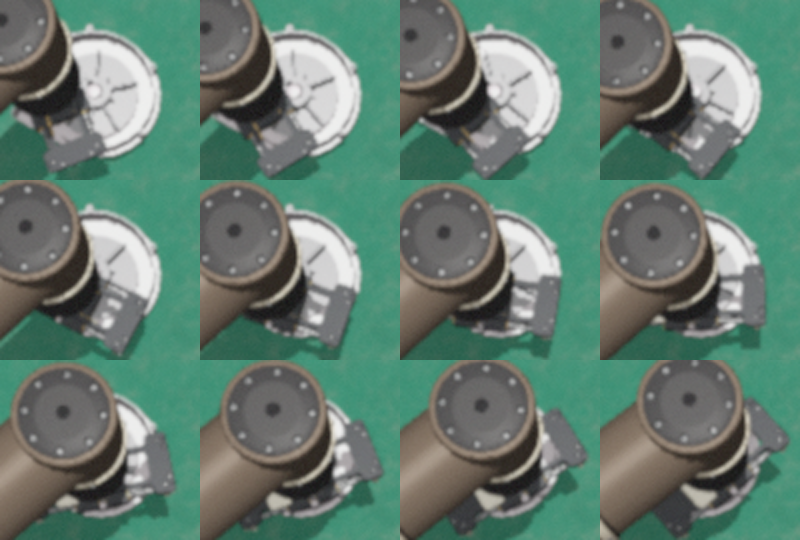

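Blades stop following around the third to fourth frame, which suggests it dropped. I'll lift away, check, and go to the clip.

Run:
```python
from h import *
p=bot.read_state()['tcp_pos']; bot.line_to([p[0],p[1],150],velocity=300)
G=np.array([468.3,-75.5])
bot.move_gripper(32,20)
j=[bot.solve_ik([*G,100],Q(y)) for y in (102,-78)]; print([None if v is None else v.round(2) for v in j])
y=102 if j[0] is not None and abs(j[0][5])<2.8 else -78
bot.move_ptp([*G,120],Q(y))
a=snap('top','top3'); b=snap('scene','scene3'); s=bot.read_state(); print(s['t'],y,s['tcp_pos'].round(1))
A=crop(a,240,180,100,90,4);B=crop(b,250,190,100,90,4)
C=crop(b,290,250,100,60,4);D=crop(a,340,220,100,60,4)
cv2.imwrite('pics/c3.png',np.vstack([np.hstack([A,B]),np.hstack([D,C])])[:,:,::-1])
```

```text
[None, array([ 0.26,  0.16, -0.59,  0.  , -0.82, -0.05])]
26.3167 -78 [468.6 -75.1 120.1]
```

View pics/c3.png

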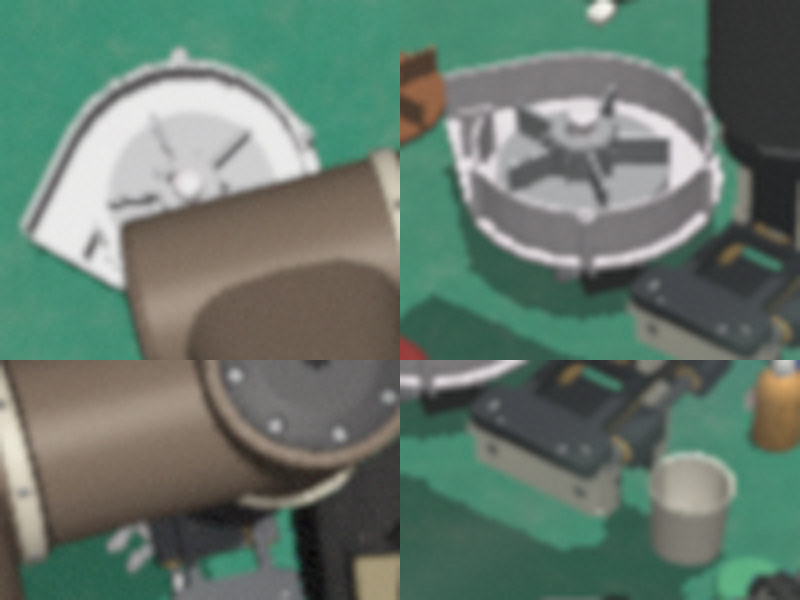

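Bottom-row crops show the gripper over the clip, and the cup is clear. In the scene crop the impeller has sunk: the hub ring is lower and the blade tops are well below the rim. It's home. Next I'll drag the clip clear of the station.

Run:
```python
from h import *
G=np.array([468.3,-75.5])
bot.line_to([*G,6.5],velocity=120)
s=bot.read_state(); print(s['contact_force'].round(1))
bot.move_gripper(0,15); s=bot.read_state(); print(s['t'],s['width'],s['finger_force'],s['tcp_pos'].round(1))
bot.line_to([460,15,6.5],velocity=120)
s=bot.read_state(); print(s['t'],s['width'],s['finger_force'],s['contact_force'].round(1))
```

```text
[-0.6  0.   0.1]
27.8667 13.827759981565032 15.00143688172102 [468.5 -75.5   6.9]
28.775 13.808730033574392 15.00071369111538 [-1.6  3.8  7.4]
```

Run:
```python
from h import *
bot.move_gripper(30,15); bot.line_to([460,15,6.5],velocity=60,ori=Q(-58.5)); bot.move_gripper(0,15)
s=bot.read_state(); print(s['t'],s['width'],s['contact_force'].round(1),s['tcp_pos'].round(1))
if s['width']<10.3:
    bot.line_to([460,15,130],velocity=250)
b=snap('scene','scene4'); a=snap('top','top4'); s=bot.read_state();print(s['t'],s['width'])
u=proj('scene',[460,15,s['tcp_pos'][2]-5]).astype(int); v=proj('top',[460,15,s['tcp_pos'][2]-5]).astype(int);print(u,v)
f=lambda im,u:crop(im,max(u[0]-40,0),max(u[1]-40,0),80,80,5)
cv2.imwrite('pics/c4.png',np.hstack([f(b,u),f(a,v)])[:,:,::-1])
```

```text
30.3 8.982873575317766 [0.1 0.1 0.5] [460.   15.    6.5]
31.0417 8.619623432936766
[315 260] [352 255]
```

View pics/c4.png

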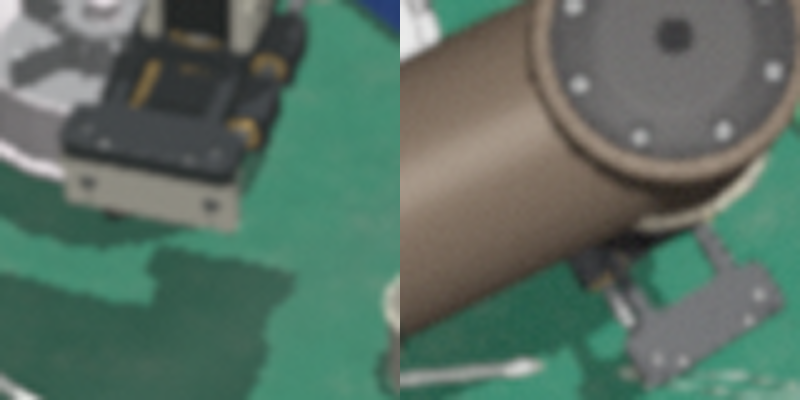

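Run:
```python
from h import *
bot.move_gripper(0,40)
yaw=121.5; d=np.array([np.cos(np.radians(yaw)),np.sin(np.radians(yaw))]); n=np.array([-d[1],d[0]])
P=lambda k,z:[*(AX-d*(28+k)),z]
bot.line_to(P(45,135),velocity=250); bot.line_to(P(45,100),velocity=120)
f0=bot.read_state()['contact_force']; s=bot.read_state(); print(s['t'],s['width'],f0.round(1))
bot.line_to(P(18,100),velocity=80)
k=18; log=[]; pk=0
while k>-4:
    k-=1.5; bot.line_to(P(k,100),velocity=60); s=bot.read_state(); f=s['contact_force']-f0
    F=-f[:2]@d; log.append((k,round(F,1),round(f[:2]@n,1),round(f[2],1))); pk=max(pk,F)
    if F>15 : break
print(s['t'],s['width'],log)
b=snap('scene','scene5'); a=snap('top','top5')
cv2.imwrite('pics/c5.png',np.hstack([crop(b,250,180,80,80,5),crop(a,247,185,80,80,5)])[:,:,::-1])
```

```text
32.525 8.587652706447424 [-0.4  0.4  0.5]
36.7583 8.539230925078657 [(16.5, np.float64(1.6), np.float64(-0.4), np.float64(-0.4)), (15.0, np.float64(1.5), np.float64(-1.0), np.float64(-1.7)), (13.5, np.float64(2.4), np.float64(-1.3), np.float64(-2.0)), (12.0, np.float64(3.1), np.float64(-2.0), np.float64(-1.9)), (10.5, np.float64(1.9), np.float64(-2.7), np.float64(-0.8)), (9.0, np.float64(0.4), np.float64(-2.4), np.float64(-0.7)), (7.5, np.float64(-1.8), np.float64(-2.5), np.float64(-0.2)), (6.0, np.float64(-0.6), np.float64(-2.2), np.float64(-1.5)), (4.5, np.float64(-1.4), np.float64(-1.8), np.float64(-1.5)), (3.0, np.float64(-1.3), np.float64(-1.2), np.float64(-1.2)), (1.5, np.float64(-0.8), np.float64(-2.0), np.float64(-0.9)), (0.0, np.float64(2.3), np.float64(-2.0), np.float64(-1.5)), (-1.5, np.float64(1.8), np.float64(-2.9), np.float64(-0.9)), (-3.0, np.float64(6.1), np.float64(-3.1), np.float64(-2.1)), (-4.5, np.float64(12.1), np.float64(-3.7), np.float64(-2.0))]
```

View pics/c5.png

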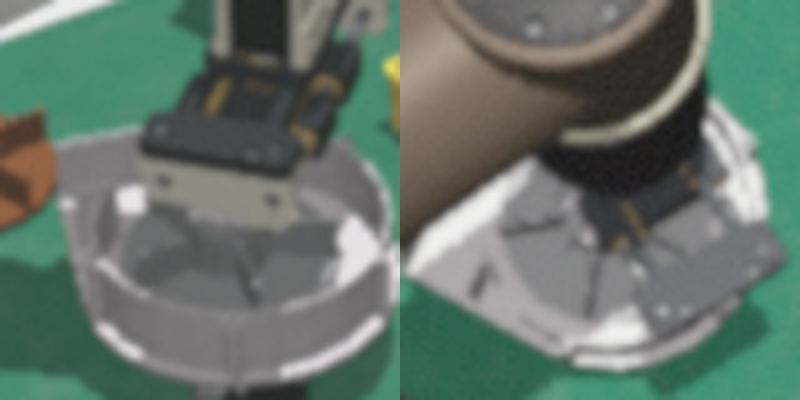

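Forces show the jaws spreading (about 3 N at 12 mm), then snapping in with the reading reversing, then free travel, then bottoming at −3 mm. The picture shows the gripper over the hub with the clip hidden beneath it. I'll back off slightly, release, lift and check.

Run:
```python
from h import *
yaw=121.5; d=np.array([np.cos(np.radians(yaw)),np.sin(np.radians(yaw))])
P=lambda k,z:[*(AX-d*(28+k)),z]
bot.line_to(P(-1,100),velocity=40); bot.move_gripper(30,10)
bot.line_to(P(-1,150),velocity=120); bot.line_to(P(-1,260),velocity=250)
bot.move_ptp([470,-60,300],Q(-78))
b=snap('scene','scene6'); a=snap('top','top6'); s=bot.read_state(); print(s['t'],s['contact_force'].round(1))
cv2.imwrite('pics/c6.png',np.hstack([crop(b,250,180,80,80,5),crop(a,247,185,80,80,5)])[:,:,::-1])
```

```text
39.9667 [-0.2  0.6  0. ]
```

View pics/c6.png

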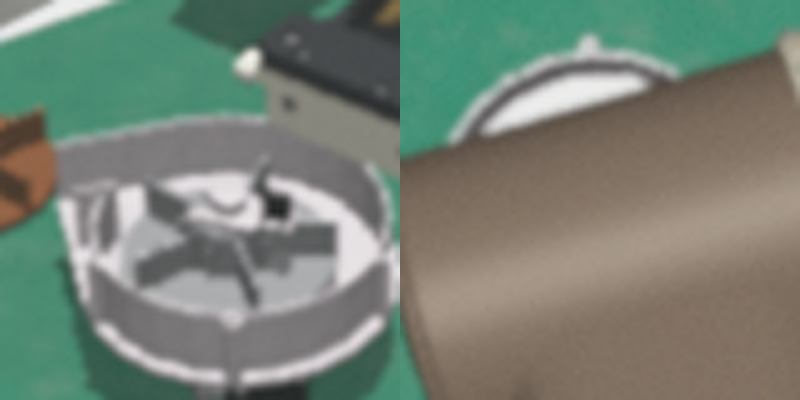

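The scene crop shows the clip flat on the hub round the shaft head at (230,200), with its black grip at (275,207). I'll check the grip position numerically and hand in if it agrees.

Run:
```python
from h import *
g=ray('scene',(304.6,220.9),105)[:2]; h=ray('scene',(295.1,218.6),106)[:2]; r=np.linalg.norm(g-h); print(g,h,r)
if 22<r<34: print(bot.close_job())
```

```text
[558.19221145 166.4255434 ] [545.21293468 190.06753043] 26.97045005381733
the job is handed in; nothing more can be done
None
```

The impeller is down over the key and the smaller clip is snapped round the shaft neck; I handed the job in at about 40 s of the 61 s allowed, with no result returned, so this rests on the force readings and the last pictures.

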